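Stand the toppled reagent carton back up and shut its flap

TASK

The tall reagent carton has toppled sideways and leans on the vial box, with its top flap sprung open. Push it back up with your fingers so that it stands upright on its base where its foot is now, without lifting it or shoving its foot across the bench, and push its flap fully shut. Leave the vial box, the petri dish and the two white bottles where they are, and do not crush the carton.

Things in the scene. Friction and masses are not known exactly. Their poses are not given: they have to be found in the camera images.
- carton: Tall white reagent carton, 88 (own x) x 88 (own y, -41 to +48) x 200 mm (own z), about 0.4 kg with the bottle packed fixed inside; too wide to grasp. Origin: centre of its underside. Own z points from base to top; the -y face has the window. At the start it is tipped 42 degrees towards its own +x and that face leans on the vial box; tipped under about 25 degrees it falls upright by itself.
- carton_lid (a joint): Top flap of the carton, 88 x 87 mm, 2 mm thick, with a 16 mm tuck tab bent square to it, inwards, on its free edge. Hinge along own x on the top +y edge, at own (0, 48, 198) mm. 0 = shut flat on the top, 1.57 = straight out along own z, limit 1.92 leaning back to +y. A stiff crease: it stays where it is left and is folded with under 1 N.
- foot_edge (a point): Middle of the bottom edge on the carton's +x side, own (44, 3, 0) mm: it stands on this edge at the start and turns about it. The leaning +x face touches the vial box 148 mm up from this edge, so the last 50 mm overhang the box top, with room for a fingertip: the end's lower edge is 148 mm above the bench. Friction about 0.5 holds the edge if pushed near the top.
- back_edge (a point): Middle of the other bottom edge, on the -x side, own (-44, 3, 0) mm; raised at the start.
- flap_edge (a point): Middle of the free edge of the flap, 88 mm from its hinge; at own (0, -40, 198) mm when shut.
- vial_box: Closed white vial box with a teal band, 204 x 190 mm, top flat at 110 mm, 1.6 kg, loose. Origin under its middle; faces at own x -102 and +102, y -89 and +101. The carton leans on its own +y top edge.
- petri_dish: Lidded round petri dish, 57 mm across, 15 mm tall, lying loose on top of the vial box away from the carton. Origin centre of underside.
- large_bottle: White screw-cap bottle, 54 mm across, 98 mm tall, loose on the bench beside the vial box, on the side away from the carton. Origin centre of underside.
- small_bottle: White screw-cap bottle, 39 mm across, 75 mm tall, loose on the bench beside the vial box, on the side away from the carton; the two bottles may swap places. Origin centre of underside.

How it is judged (in metres and radians):
At the end, for the whole second after the job is handed in: The carton stands at rest on its base on the bench, within 3 degrees of upright, its foot edge within 50 mm of where it was, its flap within 0.1 rad of shut; vial box, petri dish and both bottles are within 25 mm of their places (angle between carton's own z axis and vertical below 0.05 rad and height (world z) of carton below 0.006 m and value of joint carton_lid below 0.1 rad and distance of foot_edge from where it was at the start of the episode below 0.05 m and linear speed of carton below 0.02 m/s and angular speed of carton below 0.1 rad/s and distance of each of vial_box, petri_dish, large_bottle, small_bottle from where it was at the start of the episode below 0.025 m); the robot touches nothing.
It fails at once if the carton is lifted off the bench, or topples some other way (both bottom edges over 15 mm up) (height (world z) of each of foot_edge, back_edge above 0.015 m).
It fails at once if the carton's foot is shoved over 60 mm across the bench (distance of foot_edge from where it was at the start of the episode above 0.06 m).
It fails at once if the carton is crushed (over 40 N from the robot) (contact force between carton and the arm above 40 N).
It fails at once if the vial box, the petri dish or a bottle is displaced over 25 mm or tipped over (distance of any of vial_box, petri_dish, large_bottle, small_bottle from where it was at the start of the episode above 0.025 m or angle between any of large_bottle, small_bottle's own z axis and vertical above 0.5 rad).
It also fails if it takes over 48 s, if anything falls off the work surface, if the arm or the gripper's body presses on something with over 40 N, if the wrist force passes 120 N, or if a joint passes its speed limit or range.

ROBOT

A 6-joint arm with a two-finger parallel gripper is mounted at the origin on a cart in front of the work surface, level with it; the furniture and walls round the work are solid. World frame = base frame: x ahead of the robot, y to its left, z up, the work surface at z = 0. Lengths are in mm, angles in degrees, forces in N, time in s.
With the tool pointing down it reaches from about 275 to 750 mm from the base axis. Payload 10.2 kg.
Tool frame: the origin (TCP) lies at the centre of the arm's flange, where the gripper is bolted on; the fingertips stand 166 mm ahead of it and the grasp point (between the pads) lies 147 mm ahead of it; z points along the fingers, y is the line along which they close (so a half turn about z gives the same grasp; the last joint's range is limited). The gripper opens to 88 mm and grips with 3 to 60 N. Pads are 18 mm wide; open, the fingers measure 123 mm over their backs; the gripper's body (75 mm by 187 mm) begins 45 mm behind the grasp point.
Start: joints at [59.278, 17.928, 85.812, -0, 76.261, -12.8], TCP at [161.569, 499.528, 404.72] pointing down, gripper open.
Joint ranges: [-168.41, 168.41], [-55.51, 124.54], [10.69, 146.95], [-70.63, 250.63], [1, 178], [-165.06, 165.06]. Speed limits (degrees/s): [136.94, 136.94, 172.46, 180, 180, 180].

INTERFACE

Orientations are given as a 3x3 rotation matrix whose columns are the frame's x, y, z axes.
In Python, from bench import arm gives the robot as it stands.
- The arm moves only by the shell command python3 steer.py 'ROWS' [OPENING]. ROWS is a JSON list of rows, 1 to 8 of them, each of 6 numbers: dx, dy, dz in mm, then a rotation vector rx, ry, rz in degrees; each row is the pose to reach, as a shift and turn from the pose commanded when the command began, along the tool's axes at that moment; what a row does not reach only later rows make up. A row lasts 1/12 s, in which the tool goes at most 41.7 mm and 7.16 degrees, less where a joint would pass 70% of its speed; a pose out of reach is approached as far as the arm can. OPENING is the finger opening in mm, set as the command begins (- or left out keeps the last). The fingers move at their own pace and stop on an object; the grip force is fixed at half the most. Time passes only in rows, so rows that do not move let the fingers close. It prints the time, the measured TCP pose, the force, the opening and the grip force at its end.
- arm.get_obs(): the state, without advancing time (a new reading comes with each control period).
- arm.snapshot(name): name is "scene" or "top"; returns (picture, depth): 420x560x3 uint8, red, green, blue; 420x560 float32, mm along the optical axis (not along the pixel's ray), 0 where there is no reading.
- arm.camera_info(name): a dict with "fovy" (degrees; the focal length in pixels is half the picture's height over the tangent of half this angle, whatever the lens; pixels are square), "cx", "cy" (the principal point, pixels), "k1" (the pictures are not rectified: a ray, as slopes to the right and down, at radius r is drawn at 1 + k1 r^2 times it, then the intrinsics apply), "position" and "rotation" of the camera in the world. Camera axes: x right, y up, looking along -z (the intrinsics and any distortion apply to the point x, -y, -z); pixel columns grow to the right and rows downward; lengths in mm; the calibration is good to about 2 mm. A picture is of the moment at which its call begins. camera_info takes no time and is no camera call.
- arm.job_done(): hands the job in; it is judged then, once.
The state is a dict: "time": time; "joint_positions": joint angles; "qd": joint speeds; "joint_efforts": joint torques, N m; "eef_pos": TCP position; "eef_rot": TCP orientation; "contact_force": force on the tool from outside, world axes, zero at the start; "wrist_torque": the same for the moment, N m; "width": finger opening in mm; "gripper_force": force on a finger pad.
Only numpy, scipy, OpenCV 4.12 (cv2) and the standard library are available. Lean on these libraries where they do the work, as an engineer would, in place of code of your own. Each camera call takes 0.05 s, during which the arm holds its last target. There are 200 camera calls.

## Working session

There is one attempt and no reset: what is moved stays moved. The work goes in short steps, Python scripts to look and compute and a shell command to move; the robot and the scene stay as the last step left them, time stands still between calls to the robot, and variables do not carry over. Pictures are saved under pics/ and viewed, at most 10 in all, crops included, and the job is handed in when it is done.

```bash
ls; mkdir -p pics; cat > h.py <<'E'
import numpy as np,cv2
from bench import arm
def snap(n,f):
    p,d=arm.snapshot(n); cv2.imwrite(f'pics/{f}.png',p[:,:,::-1]); np.savez(f'pics/{f}.npz',p=p,d=d); return p,d
def pts(n,d):
    c=arm.camera_info(n); h,w=d.shape; f=h/2/np.tan(np.radians(c['fovy'])/2)
    v,u=np.mgrid[:h,:w]; K=np.array([[f,0,c['cx']],[0,f,c['cy']],[0,0,1.]])
    q=cv2.undistortPoints(np.stack([u.ravel(),v.ravel()],1).astype(float)[:,None],K,np.array([c['k1'],0,0,0.]))[:,0]
    s=np.c_[q[:,0],-q[:,1],-np.ones(len(q))]*d.reshape(-1,1)
    P=s@np.array(c['rotation']).T+np.array(c['position']); P[d.ravel()==0]=np.nan
    return P.reshape(h,w,3)
E
python3 - <<'E'
from h import *
for n in('scene','top'):
    snap(n,n+'0'); print(arm.camera_info(n))
E
```

```text
bench.py
pics
steer.py
{'fovy': 54.305192051109, 'cx': 283.7614326289812, 'cy': 211.8296843984602, 'k1': -0.059183556772047466, 'position': array([ 204.19300544, -590.57575805,  750.69656885]), 'rotation': array([[ 0.83431903,  0.40510794, -0.37389745],
       [-0.55097532,  0.63537271, -0.54104318],
       [ 0.01838335,  0.65741089,  0.75330802]])}
{'fovy': 53.27297404937458, 'cx': 279.2163662867846, 'cy': 209.19934144342943, 'k1': -0.04401248851207388, 'position': array([ 460.19964195, -135.34731597, 1069.85433181]), 'rotation': array([[ 0.00363855,  0.99791291, -0.06447151],
       [-0.99975157,  0.00221235, -0.02217894],
       [-0.02199001,  0.06453619,  0.99767305]])}
```

View pics/scene0.png

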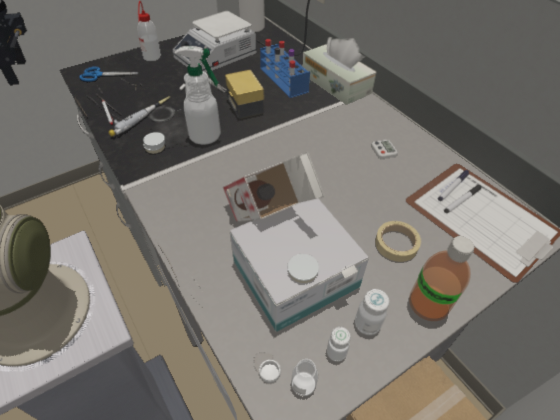

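View pics/top0.png

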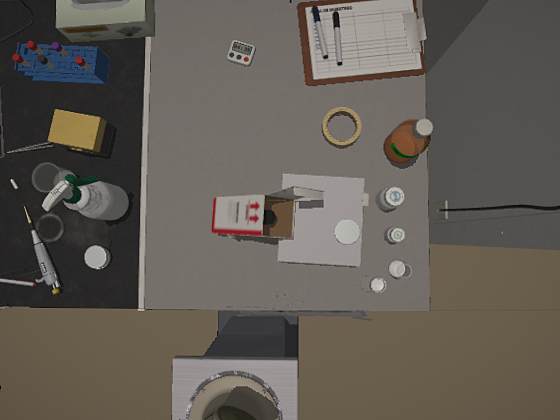

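The carton (top picture about (213–295, 195–237)) leans to world −y onto the vial box. Its flap stands out on the far (+x) side at about (265–325, 185–200). The dish is at (346, 232) and the bottles are at (392, 198) and (396, 235). Next I measure these from depth.

```bash
python3 - <<'E'
from h import *
o=arm.get_obs(); print(np.round(o['eef_rot'],3).tolist(),o['eef_pos'],o['width'])
for n in('top','scene'):
    z=np.load(f'pics/{n}0.npz'); p,d=z['p'],z['d']; P=pts(n,d); np.save(f'pics/P{n}.npy',P)
    if n=='top':
        for v in range(176,246,6): print(v,[tuple(np.round(P[v,u]).astype(int)) for u in range(208,332,8) if np.isfinite(P[v,u,0])])
    im=cv2.resize(p[150:270,200:340] if n=='top' else p[140:330,210:390],None,fx=4 if n=='top' else 3,fy=4 if n=='top' else 3,interpolation=cv2.INTER_CUBIC)
    cv2.imwrite(f'pics/{n}c.png',im[:,:,::-1])
E
```

```text
[[-0.951, 0.308, -0.001], [0.308, 0.951, -0.001], [0.0, -0.001, -1.0]] [161.54334827 499.49099935 404.24570678] 88.19089100312317
176 [(np.int64(615), np.int64(73), np.int64(1)), (np.int64(615), np.int64(52), np.int64(1)), (np.int64(615), np.int64(32), np.int64(-1)), (np.int64(616), np.int64(11), np.int64(-5)), (np.int64(615), np.int64(-10), np.int64(-2)), (np.int64(615), np.int64(-30), np.int64(-3)), (np.int64(615), np.int64(-51), np.int64(-1)), (np.int64(615), np.int64(-72), np.int64(3)), (np.int64(615), np.int64(-93), np.int64(2)), (np.int64(615), np.int64(-113), np.int64(0)), (np.int64(599), np.int64(-134), np.int64(110)), (np.int64(599), np.int64(-153), np.int64(109)), (np.int64(599), np.int64(-171), np.int64(111)), (np.int64(599), np.int64(-189), np.int64(114)), (np.int64(599), np.int64(-208), np.int64(110)), (np.int64(600), np.int64(-226), np.int64(107))]
182 [(np.int64(599), np.int64(72), np.int64(2)), (np.int64(599), np.int64(52), np.int64(0)), (np.int64(599), np.int64(31), np.int64(2)), (np.int64(599), np.int64(11), np.int64(-1)), (np.int64(599), np.int64(-10), np.int64(2))
[... 7339 characters left out ...]
4(-2)), (np.int64(445), np.int64(50), np.int64(1)), (np.int64(445), np.int64(29), np.int64(1)), (np.int64(445), np.int64(9), np.int64(1)), (np.int64(445), np.int64(-12), np.int64(1)), (np.int64(445), np.int64(-32), np.int64(-2)), (np.int64(445), np.int64(-53), np.int64(3)), (np.int64(445), np.int64(-73), np.int64(0)), (np.int64(445), np.int64(-93), np.int64(1)), (np.int64(447), np.int64(-116), np.int64(108)), (np.int64(447), np.int64(-134), np.int64(110)), (np.int64(447), np.int64(-153), np.int64(114)), (np.int64(447), np.int64(-171), np.int64(111)), (np.int64(447), np.int64(-189), np.int64(111)), (np.int64(447), np.int64(-207), np.int64(109)), (np.int64(447), np.int64(-226), np.int64(111))]
```

View pics/scenec.png

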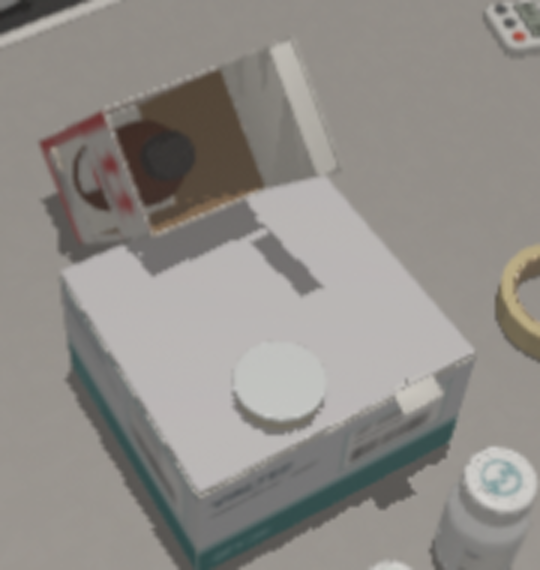

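View pics/topc.png

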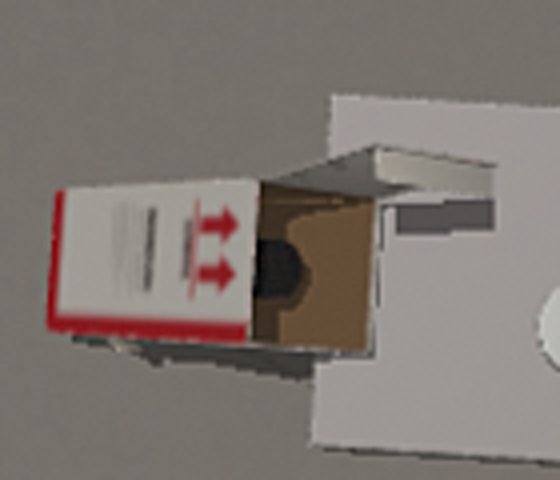

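The scene crop shows the open carton top, with the flap standing straight out on the far side and its tab at the end. The box top near the robot side is clear, and the dish is well away. From the depth points, the carton's lower top edge is at y≈−140, z≈148, x 462–548, and the flap is at x≈541–557. I'll push with closed fingers at x≈493, tilted 26°.

```bash
cat >> h.py <<'E'
from scipy.spatial.transform import Rotation as Ro
def row(tip,a,yaw=0,L=166):
    """row to bring fingertips to tip; tool pointing down tilted a deg about world x towards +y, then yawed"""
    R=Ro.from_euler('z',yaw,degrees=True).as_matrix()@Ro.from_euler('x',a,degrees=True).as_matrix()@np.diag([-1,1,-1.])
    o=arm.get_obs(); R0=np.array(o['eef_rot']); p=np.array(tip)-L*R[:,2]
    r=np.r_[R0.T@(p-o['eef_pos']),Ro.from_matrix(R0.T@R).as_rotvec(degrees=True)]
    print(np.round(r,1).tolist())
def st():
    o=arm.get_obs(); R=np.array(o['eef_rot']); print('t',o['time'],'tip',np.round(o['eef_pos']+166*R[:,2],1),'z',np.round(R[:,2],2),'F',np.round(o['contact_force'],1),'q',np.round(o['joint_positions']))
E
python3 -c "
from h import *
row([493,-195,310],26)"
```

```text
[-551.5, -628.1, -54.4, -25.8, 4.0, -17.6]
```

```bash
python3 steer.py '[[0,0,-60,0,0,0],[0,0,-60,0,0,0],[-552,-628,-60,-26,4,-18],[-552,-628,-60,-26,4,-18],[-552,-628,-60,-26,4,-18],[-552,-628,-60,-26,4,-18],[-552,-628,-60,-26,4,-18],[-552,-628,-60,-26,4,-18]]' 0; python3 -c "
from h import *
st();row([493,-195,310],26)"
```

```text
time: 0.77
eef_pos: [254.1, 285.5, 464.7]
eef_rot: [[-1.0, -0.011, 0.0], [-0.009, 0.895, 0.445], [-0.005, 0.445, -0.895]]
contact_force: [1.7, -0.5, 0.7]
width: 37.1
gripper_force: 0.0
t 0.7667 tip [254.2 359.4 316.1] z [ 0.    0.45 -0.9 ] F [ 1.7 -0.5  0.7] q [ 25.  -7. 105.  25.  71. -71.]
[-233.6, -500.4, -241.4, 0.4, 0.0, 0.6]
```

```bash
python3 steer.py '[[-234,-500,-241,0,0,0],[-234,-500,-241,0,0,0],[-234,-500,-241,0,0,0],[-234,-500,-241,0,0,0],[-234,-500,-241,0,0,0],[-234,-500,-241,0,0,0],[-234,-500,-241,0,0,0],[-234,-500,-241,0,0,0]]';python3 steer.py '[[-150,-300,-145,0,0,0],[-150,-300,-145,0,0,0],[-150,-300,-145,0,0,0],[-150,-300,-145,0,0,0],[-150,-300,-145,0,0,0],[-150,-300,-145,0,0,0],[-150,-300,-145,0,0,0]]'; python3 -c "
from h import *
st();row([493,-190,200],26);row([493,-190,125],26)"
```

```text
time: 1.43
eef_pos: [385.9, -21.7, 462.8]
eef_rot: [[-1.0, -0.006, 0.001], [-0.005, 0.897, 0.442], [-0.003, 0.442, -0.897]]
contact_force: [1.4, 1.0, 0.6]
width: 0.4
gripper_force: 0.0
time: 2.02
eef_pos: [507.6, -286.6, 460.8]
eef_rot: [[-1.0, -0.006, -0.0], [-0.006, 0.897, 0.442], [-0.003, 0.442, -0.897]]
contact_force: [0.2, -0.3, 1.0]
width: 0.2
gripper_force: 0.0
t 2.0167 tip [ 507.6 -213.3  311.9] z [-0.    0.44 -0.9 ] F [ 0.2 -0.3  1. ] q [ -44.   26.   67.   19.  105. -132.]
[14.8, -27.8, 110.7, 0.2, -0.0, 0.4]
[15.0, -61.0, 178.0, 0.2, -0.0, 0.4]
```

```bash
python3 steer.py '[[15,-28,111,0,0,0],[15,-28,111,0,0,0],[15,-28,111,0,0,0],[15,-28,111,0,0,0],[15,-61,178,0,0,0],[15,-61,178,0,0,0],[15,-61,178,0,0,0],[15,-61,178,0,0,0]]'; python3 -c "
from h import *
st();row([493,-165,125],26);snap('scene','s1')"
```

```text
time: 2.68
eef_pos: [493.1, -261.3, 275.9]
eef_rot: [[-1.0, -0.007, -0.0], [-0.006, 0.897, 0.442], [-0.003, 0.442, -0.897]]
contact_force: [0.9, -0.4, 1.1]
width: 0.9
gripper_force: 0.0
t 2.6833 tip [ 493.1 -187.9  127. ] z [-0.    0.44 -0.9 ] F [ 0.9 -0.4  1.1] q [ -43.   32.   86.   19.   81. -140.]
[-0.1, 20.4, 11.9, 0.2, -0.0, 0.4]
```

View pics/s1.png

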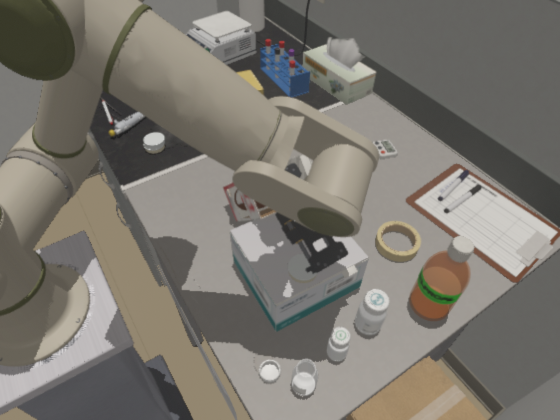

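The picture shows the gripper low over the box in front of the carton's end, with the dish and bottles undisturbed. I start the slow push towards +y.

```bash
python3 steer.py '[[0,5,3,0,0,0],[0,9,5,0,0,0],[0,14,7,0,0,0],[0,18,10,0,0,0],[0,23,12,0,0,0],[0,27,14,0,0,0],[0,31,16,0,0,0],[0,36,18,0,0,0]]'; python3 -c "
from h import *
st()"
```

```text
time: 3.4
eef_pos: [492.4, -220.3, 274.5]
eef_rot: [[-1.0, -0.007, 0.0], [-0.006, 0.897, 0.441], [-0.003, 0.441, -0.897]]
contact_force: [0.5, -0.8, 0.9]
width: 0.6
gripper_force: 0.2
t 3.4 tip [ 492.4 -147.   125.5] z [ 0.    0.44 -0.9 ] F [ 0.5 -0.8  0.9] q [ -40.   30.   90.   20.   78. -137.]
```

```bash
python3 steer.py '[[0,5,0,0,0,0],[0,10,0,0,0,0],[0,14,0,0,0,0],[0,18,0,0,0,0],[0,22,0,0,0,0],[0,26,0,0,0,0],[0,30,0,0,0,0],[0,34,0,0,0,0]]'; python3 -c "
from h import *
st()
p,d=snap('top','t2');P=pts('top',d); m=(P[...,2]>140)&(P[...,1]>-60)&(P[...,0]>440)&(P[...,0]<570);print(m.sum());snap('scene','s2')"
```

```text
time: 4.07
eef_pos: [492.1, -189.8, 289.6]
eef_rot: [[-1.0, -0.007, 0.0], [-0.006, 0.897, 0.441], [-0.003, 0.441, -0.897]]
contact_force: [0.2, -1.2, -0.2]
width: 0.4
gripper_force: 0.0
t 4.0667 tip [ 492.2 -116.5  140.7] z [ 0.    0.44 -0.9 ] F [ 0.2 -1.2 -0.2] q [ -37.   27.   92.   21.   78. -135.]
2168
```

View pics/t2.png

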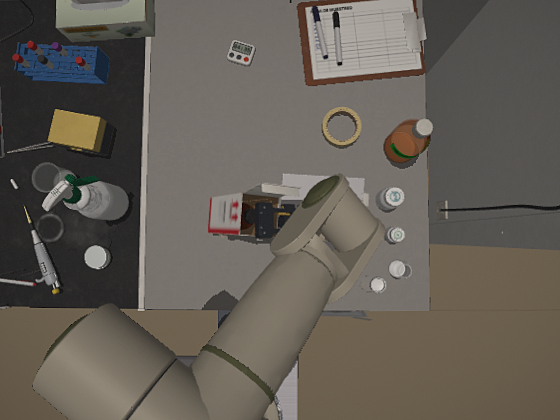

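The carton has risen (its face now spans about (208–243, 195–235)), with the gripper behind it and its foot in place. I keep pushing.

```bash
python3 steer.py '[[0,4,0,0,0,0],[0,8,0,0,0,0],[0,12,0,0,0,0],[0,16,0,0,0,0],[0,20,0,0,0,0],[0,24,0,0,0,0],[0,28,0,0,0,0],[0,32,0,0,0,0]]'; python3 steer.py '[[0,4,1,0,0,0],[0,8,2,0,0,0],[0,12,3,0,0,0],[0,16,4,0,0,0],[0,16,4,0,0,0],[0,16,4,0,0,0],[0,16,4,0,0,0]]'; python3 -c "
from h import *
st();snap('scene','s3')
p,d=snap('top','t3');P=pts('top',d)
cv2.imwrite('pics/c3.png',np.hstack([cv2.imread('pics/s3.png')[100:320,150:420],cv2.imread('pics/t3.png')[100:320,150:420]]))"
```

```text
time: 4.83
eef_pos: [491.9, -161.0, 303.8]
eef_rot: [[-1.0, -0.007, 0.0], [-0.006, 0.897, 0.441], [-0.003, 0.441, -0.897]]
contact_force: [0.4, 1.2, 0.0]
width: 0.4
gripper_force: 0.0
time: 5.42
eef_pos: [491.8, -145.4, 307.0]
eef_rot: [[-1.0, -0.007, 0.0], [-0.006, 0.897, 0.441], [-0.003, 0.441, -0.897]]
contact_force: [-0.1, 0.4, -0.3]
width: 0.3
gripper_force: 0.0
t 5.4167 tip [491.8 -72.1 158. ] z [ 0.    0.44 -0.9 ] F [-0.1  0.4 -0.3] q [ -33.   24.   94.   22.   78. -131.]
```

View pics/c3.png

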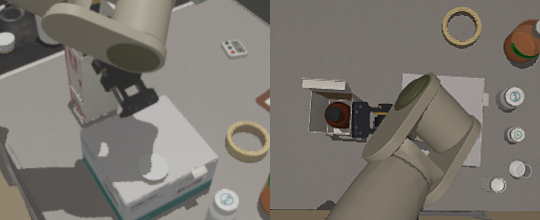

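The carton now stands upright beside the box with its flap straight up on the far side. I back off and measure the carton and flap.

```bash
python3 steer.py '[[0,-20,0,0,0,0],[0,-40,0,0,0,0],[0,-60,-40,0,0,0],[0,-60,-80,0,0,0],[0,-60,-120,0,0,0],[0,-60,-160,0,0,0],[0,-60,-160,0,0,0]]'; python3 -c "
from h import *
st()
p,d=snap('top','t4');P=pts('top',d);q=P[(P[...,0]>430)&(P[...,0]<600)&(P[...,1]>-30)&(P[...,1]<110)&(P[...,2]>150)&(P[...,2]<300)]
f=q[q[:,2]>245];print('flap',len(f),np.percentile(f,[2,50,98],axis=0).round(),'tip-top x by y')
b=q[(q[:,2]<208)&(q[:,2]>190)];print(len(b),np.percentile(b,[2,50,98],axis=0).round())
for lo,hi in((200,225),(225,250),(250,275),(275,300)):
  s=q[(q[:,2]>lo)&(q[:,2]<hi)];print(lo,len(s),np.percentile(s,[5,50,95],axis=0).round().tolist() if len(s) else 0)
row([605,37,340],0)"
```

```text
time: 6.1
eef_pos: [491.8, -272.3, 430.5]
eef_rot: [[-1.0, -0.008, 0.008], [-0.004, 0.901, 0.435], [-0.011, 0.435, -0.901]]
contact_force: [0.1, 0.1, -0.7]
width: 0.7
gripper_force: 0.0
t 6.1 tip [ 493.2 -200.1  281. ] z [ 0.01  0.43 -0.9 ] F [ 0.1  0.1 -0.7] q [ -44.   24.   74.   19.   99. -134.]
flap 428 [[549. -16. 259.]
 [559.  25. 284.]
 [568.  66. 288.]] tip-top x by y
176 [[464. -17. 191.]
 [521.  35. 198.]
 [554.  75. 207.]]
200 140 [[550.0, -13.0, 201.0], [554.0, 27.0, 212.0], [557.0, 66.0, 224.0]]
225 19 [[554.0, -17.0, 225.0], [556.0, -13.0, 235.0], [558.0, -7.0, 246.0]]
250 13 [[559.0, -18.0, 251.0], [560.0, -15.0, 259.0], [562.0, -11.0, 273.0]]
275 412 [[551.0, -11.0, 282.0], [559.0, 27.0, 284.0], [568.0, 64.0, 287.0]]
[-115.0, 310.8, 64.2, 26.0, 0.4, 0.3]
```

```bash
python3 steer.py '[[-113,-20,-80,0,0,0],[-113,-20,-80,0,0,0],[-113,-20,-80,0,0,0],[-113,-20,-80,0,0,0],[-115,305,60,26,0,0],[-115,305,60,26,0,0],[-115,305,60,26,0,0],[-115,305,60,26,0,0]]'; python3 -c "
from h import *
st();row([605,27,340],0)"
```

```text
time: 6.82
eef_pos: [605.4, -153.8, 493.9]
eef_rot: [[-1.0, -0.008, 0.002], [-0.008, 1.0, -0.002], [-0.002, -0.002, -1.0]]
contact_force: [0.6, 0.5, 0.0]
width: 0.5
gripper_force: 0.0
t 6.8167 tip [ 605.7 -154.1  327.9] z [ 0. -0. -1.] F [0.6 0.5 0. ] q [ -25.   29.   56.   -0.   94. -115.]
[-1.0, 180.8, -12.4, -0.1, 0.1, 0.4]
```

```bash
python3 steer.py '[[0,181,0,0,0,0],[0,181,0,0,0,0],[0,181,0,0,0,0],[0,181,0,0,0,0],[0,181,0,0,0,0],[0,181,56,0,0,0],[0,181,56,0,0,0],[0,181,56,0,0,0]]'; python3 -c "
from h import *
st();row([586,27,272],0)"
```

```text
time: 7.48
eef_pos: [604.2, 25.6, 435.4]
eef_rot: [[-1.0, -0.007, -0.006], [-0.007, 1.0, 0.005], [0.006, 0.005, -1.0]]
contact_force: [-0.4, -0.3, 0.0]
width: 0.3
gripper_force: 0.0
t 7.4833 tip [603.2  26.4 269.4] z [-0.01  0.   -1.  ] F [-0.4 -0.3  0. ] q [ -9.  27.  68.   0.  85. -99.]
[18.2, 1.5, -2.5, 0.3, -0.3, 0.4]
```

```bash
python3 steer.py '[[15,0,0,0,0,0],[24,0,0,0,0,0],[29,0,0,0,0,0],[33,0,0,0,0,0],[37,0,0,0,0,0],[41,0,0,0,0,0],[45,0,0,0,0,0],[48,0,0,0,0,0]]'; python3 -c "
from h import *
st();snap('scene','s5')
p,d=snap('top','t5')
cv2.imwrite('pics/c5.png',np.hstack([cv2.imread('pics/s5.png')[100:320,150:420],cv2.imread('pics/t5.png')[100:320,150:420]]))"
```

```text
time: 8.15
eef_pos: [556.0, 25.0, 440.3]
eef_rot: [[-1.0, -0.006, 0.003], [-0.006, 1.0, 0.003], [-0.003, 0.003, -1.0]]
contact_force: [1.5, -0.4, 0.1]
width: 0.3
gripper_force: 0.2
t 8.15 tip [556.5  25.6 274.3] z [ 0.  0. -1.] F [ 1.5 -0.4  0.1] q [ -10.   21.   77.    0.   82. -100.]
```

View pics/c5.png

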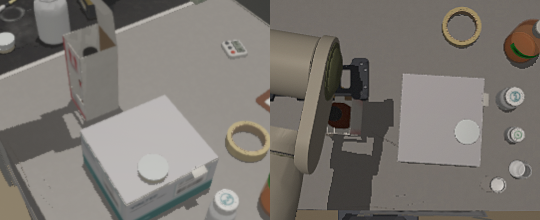

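```bash
python3 steer.py '[[5,1,0,0,0,0],[10,1,1,0,0,0],[14,1,3,0,0,0],[18,1,4,0,0,0],[22,1,6,0,0,0],[27,1,8,0,0,0],[32,1,10,0,0,0],[37,1,14,0,0,0]]'; python3 -c "
from h import *
st()";python3 steer.py '[[6,0,4,0,0,0],[11,0,8,0,0,0],[15,0,13,0,0,0],[19,0,18,0,0,0],[23,0,24,0,0,0],[26,0,30,0,0,0],[28,0,36,0,0,0],[30,0,42,0,0,0]]'; python3 -c "
from h import *
st();snap('scene','s6')
p,d=snap('top','t6')
cv2.imwrite('pics/c6.png',np.hstack([cv2.imread('pics/s6.png')[100:320,150:420],cv2.imread('pics/t6.png')[100:320,150:420]]))"
```

```text
time: 8.92
eef_pos: [518.8, 25.9, 426.2]
eef_rot: [[-1.0, -0.006, 0.004], [-0.006, 1.0, 0.003], [-0.004, 0.003, -1.0]]
contact_force: [0.4, 1.5, 0.2]
width: 0.3
gripper_force: 0.4
t 8.9167 tip [519.5  26.4 260.2] z [ 0.  0. -1.] F [0.4 1.5 0.2] q [ -10.   16.   85.    0.   79. -101.]
time: 9.58
eef_pos: [489.2, 25.8, 383.5]
eef_rot: [[-1.0, -0.006, 0.003], [-0.006, 1.0, 0.003], [-0.003, 0.003, -1.0]]
contact_force: [1.1, -0.2, 0.3]
width: 0.3
gripper_force: 0.4
t 9.5833 tip [489.8  26.4 217.5] z [ 0.  0. -1.] F [ 1.1 -0.2  0.3] q [ -11.   15.   94.    0.   72. -101.]
```

View pics/c6.png

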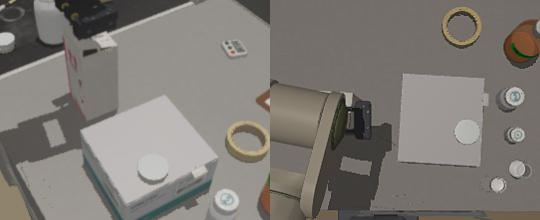

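The carton is upright and the flap is nearly down under the fingers. I press it shut.

```bash
python3 steer.py '[[3,0,4,0,0,0],[4,0,8,0,0,0],[4,0,11,0,0,0],[4,0,14,0,0,0],[4,0,16,0,0,0],[4,0,18,0,0,0],[4,0,18,0,0,0]]'; python3 -c "
from h import *
st()"
```

```text
time: 10.27
eef_pos: [485.5, 25.8, 366.2]
eef_rot: [[-1.0, -0.006, 0.003], [-0.006, 1.0, 0.003], [-0.003, 0.003, -1.0]]
contact_force: [-2.3, 0.4, 5.1]
width: 0.9
gripper_force: 2.4
t 10.2667 tip [486.   26.4 200.2] z [ 0.  0. -1.] F [-2.3  0.4  5.1] q [ -11.   15.   96.    0.   69. -101.]
```

```bash
python3 steer.py '[[0,0,1,0,0,0],[0,0,1,0,0,0]]'; python3 steer.py '[[0,0,-10,0,0,0],[0,0,-40,0,0,0],[0,0,-80,0,0,0],[0,0,-120,0,0,0],[0,200,-120,0,0,0],[0,200,-120,0,0,0],[0,200,-120,0,0,0],[0,200,-120,0,0,0]]'; python3 steer.py '[[0,150,-20,0,0,0],[0,150,-20,0,0,0],[0,150,-20,0,0,0],[0,150,-20,0,0,0],[0,150,-20,0,0,0],[0,150,-20,0,0,0]]'; python3 -c "
from h import *
st();snap('scene','s7')
p,d=snap('top','t7');P=pts('top',d);q=P[(P[...,0]>430)&(P[...,0]<600)&(P[...,1]>-40)&(P[...,1]<110)&(P[...,2]>120)]
print(np.percentile(q,[2,50,98],axis=0).round(),q[:,2].max())
t=q[q[:,2]>185];A=np.c_[t[:,:2],np.ones(len(t))];print('slope',np.linalg.lstsq(A,t[:,2],rcond=None)[0])
for lo in range(460,560,12): s=t[(t[:,0]>=lo)&(t[:,0]<lo+12)];print(lo,len(s),s[:,2].mean().round(1) if len(s) else 0)
P0=np.load('pics/Ptop.npy')
for nm,v,u in(('dish',232,346),('lb',198,392),('sb',235,396)):print(nm,P0[v,u].round(),P[v,u].round())
cv2.imwrite('pics/c7.png',np.hstack([cv2.imread('pics/s7.png')[100:340,150:420],cv2.imread('pics/t7.png')[100:340,150:420]]))"
```

```text
time: 10.43
eef_pos: [485.5, 25.9, 365.8]
eef_rot: [[-1.0, -0.006, 0.004], [-0.006, 1.0, 0.003], [-0.004, 0.003, -1.0]]
contact_force: [-2.8, -0.3, 8.7]
width: 0.3
gripper_force: 4.2
time: 11.1
eef_pos: [483.6, 193.8, 486.5]
eef_rot: [[-1.0, -0.006, 0.004], [-0.006, 1.0, 0.004], [-0.004, 0.004, -1.0]]
contact_force: [0.6, -0.9, -0.5]
width: 0.3
gripper_force: 0.0
time: 11.6
eef_pos: [482.8, 343.0, 506.1]
eef_rot: [[-1.0, -0.008, 0.003], [-0.008, 1.0, 0.003], [-0.003, 0.003, -1.0]]
contact_force: [-0.1, -0.4, -0.3]
width: 0.4
gripper_force: 0.0
t 11.6 tip [483.3 343.5 340.1] z [ 0.  0. -1.] F [-0.1 -0.4 -0.3] q [ 24.  24.  62.   0.  93. -66.]
[[467. -17. 139.]
 [510.  24. 199.]
 [552.  71. 203.]] 204.89481490108972
slope [-2.98631357e-02  1.44982787e-02  2.13859741e+02]
460 114 200.0
472 259 200.1
484 254 199.6
496 219 199.3
508 252 198.8
520 257 198.8
532 233 198.7
544 197 197.2
556 0 0
dish [ 470. -265.  123.] [ 470. -265.  121.]
lb [ 550. -376.   98.] [ 550. -376.   98.]
sb [ 464. -390.   74.] [ 464. -391.   72.]
```

View pics/c7.png

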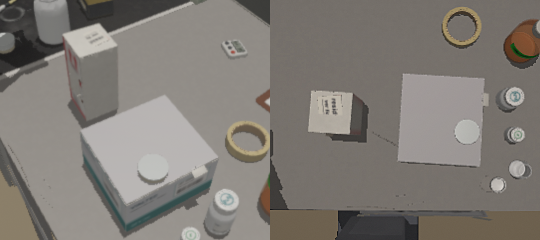

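The carton stands square beside the box with its flap shut (about 0.03 rad of slope). The dish and bottles are unmoved, so I hand in the job.

```bash
python3 -c "
from bench import arm
print(arm.job_done())"
```

```text
the job is handed in; nothing more can be done
None
```

The carton is upright on its base with its foot about 10 mm from where it was and its flap shut (top slope about 0.03 rad); the dish and bottles measured within 1 mm across the bench, the vial box looked unmoved by eye, and I handed the job in at about 12 s; the hand-in gave no verdict.

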